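# Set the stop screw of the craft stand to its setting block

### The arm

A 6-joint arm with a two-finger parallel gripper is mounted at the origin on the work surface. World frame = base frame: x ahead of the robot, y to its left, z up, the work surface at z = 0. Lengths are in m, angles in rad, forces in N, time in s.
With the tool pointing down it reaches from about 0.25 to 0.775 m from the base axis. Payload 4 kg.
Tool frame: the origin (TCP) lies midway between the tips of the shut fingers; the grasp point (between the pads) lies 19 mm behind it; z points along the fingers, y is the line along which they close (so a half turn about z gives the same grasp; the last joint's range is limited). The gripper opens to 85 mm and grips with 20 to 120 N. Pads are 22 mm wide; open, the fingers measure 114 mm over their backs; the gripper's body (76 mm by 85 mm) begins 54 mm behind the grasp point. The pads swing forward as they close: fully open they stand 13 mm farther back than shut.
Start: joints at [-1.358, 0.087, 1.371, -0, 1.684, -0.103], TCP at [0.171, -0.523, 0.231] pointing down, gripper open.
Joint ranges: [-3.1, 3.1], [-0.76, 2.03], [0.27, 2.55], [-1.08, 4.22], [0.17, 2.65], [-2.57, 2.57]. Speed limits (rad/s): [2.79, 2.79, 3.14, 3.14, 3.14, 3.14].

### API

Orientations are given as a unit quaternion [x, y, z, w].
In Python, from cell import robot gives the robot as it stands. Calls block until the motion is done:
- robot.move_to(position, orientation): joint-space move of the TCP to a pose.
- robot.line_to(position, attitude=None, v=0.15, threshold=None): straight line of the TCP; attitude=None keeps the orientation; v is the mean speed in m/s. With threshold (N) it stops when the force on the tool has changed by that much, and returns True; else False.
- robot.move_j(angles): joint-space move.
- robot.move_gripper(opening, squeeze=None): finger opening in m; squeeze is the grip in N (None keeps the last); returns when the fingers have stopped.
- robot.wait(seconds).
- robot.inverse_kinematics(position, orientation): joint angles nearest the present ones, or None.
- robot.state(): the state.
- robot.get_image(name): name is "side" or "top" or "wrist"; returns (picture, depth): 420x560x3 uint8, blue, green, red; 420x560 float32, m along the optical axis (not along the pixel's ray), 0 where there is no reading.
- robot.camera_model(name): a dict with "fx", "fy", "cx", "cy" (pixels), "R" (3x3) and "t" (3): a world point X has camera coordinates R X + t; the wrist camera has in their place "hand_eye" (4x4, takes a point from camera to tool coordinates, whose origin is the TCP and whose axes are the flange's). Camera axes: x right, y down, z forward; pixel columns grow to the right and rows downward; lengths in m; the calibration is good to about 2 mm. A picture is of the moment at which its call begins: read the wrist's pose just before it. camera_model takes no time and is no camera call.
A pose or a line that the arm cannot do raises robot.PlanningError and nothing moves.
- robot.sign_off(): hands the job in; it is judged then, once.
The state is a dict: "t": time; "q": joint angles; "dq": joint speeds; "effort": joint torques, N m; "ee_pos": TCP position; "tool_rot": TCP orientation; "ft_force": force on the tool from outside, world axes, zero at the start; "moment": the same for the moment, N m; "finger_gap": finger opening in m; "grasp_force": force on a finger pad.
Only numpy, scipy, OpenCV 4.12 (cv2) and the standard library are available. Lean on these libraries where they do the work, as an engineer would, in place of code of your own. Each camera call takes 0.05 s, during which the arm holds its last target. There are 200 camera calls.

### The job

The small stop stand has an aluminium setting block lying under its stop screw. Take the driver with the flat paddle handle and the broad slotted socket, seat it over the flat tab on the screw's head and turn it clockwise (seen from above) until the screw's sprung foot just bears lightly on the block, so that the block would drag but is not clamped hard. Leave the block where it is under the foot and leave the driver standing upright on the screw head.

Things in the scene. Friction and masses are not known exactly. Their poses are not given: they have to be found in the camera images.
- driver: Driver standing on the table: steel shoe 54 x 36 mm, 30 high; round shank; flat beech paddle handle 44 (x) x 24 (y) mm, 60 to 105 mm above the origin: grip it across the 24 mm at 85 mm. Origin: centre of underside, z up. Slot in the underside 40 (x) x 12 (y) mm, 22 deep; same after a half turn. 0.25 kg. Two other beech-handled keys (round knob, T-bar) do not fit.
- screw_head (a point): Head of the stop screw, on top of the stop stand's grey arm. Point: on the vertical screw axis, at the top of the round steel flange (52 mm across), where the driver's underside comes to rest. On it stands a flat tab 30 mm long (this point's x axis), 6 thick (y), 18 high. Turns and sinks with the screw. The arm's top is 105 mm above the table; nothing stands higher.
- screw (a joint): Turn of the screw in rad, growing clockwise seen from above; 0 to 2.3, starts at 0.3 to 0.6. Quick thread: head and foot sink 8 mm per rad. Tab across the arm at 0, along it at 1.57. Foot meets the block at about 1.35; 1.45 to 1.95 is a light drag, 1.6 best; past 2.1 it clamps. Friction 0.25 N m: stays put, but over 25 N of push may turn it. Socket play on the tab: 0.2 rad either way.
- foot: Sprung foot of the stop screw: a black rubber disc 26 mm across, 6 mm thick, under the stand's arm, straight below the screw head. Origin: centre of its underside, on the screw axis, 74 mm below the flange top when the spring is relaxed. It sinks with the screw but does not turn; its y axis runs along the arm, away from the column. Spring: 2 N per mm, 7 mm travel.
- block: Setting block: plain aluminium, 40 x 40 mm, 30 mm high, 0.13 kg, lying loose under the foot on the stand's plywood base (130 x 180 mm, its top 18 mm above the table). Origin: centre of its underside.
Mind the look-alikes: they are no part of the job. Leave any green or pink look-alike of the block alone.

How it is judged:
On the way:
1. the driver is seated over the tab of the screw head while the screw is still backed off (horizontal distance between driver and foot below 0.015 m and z of driver in the frame of foot between 0.06 and 0.084 m and value of joint screw below 1.2 rad), for 0.1 s.
At the end, for the whole second after the job is handed in: The screw is turned past 1.3 rad and its foot bears on the block with 0.3 to 12 N; the block lies flat, centre within 15 mm of the screw axis; the driver stands released, at rest, over the tab on the screw head, within 15 mm of the axis and leaning under 14 degrees (contact force between foot and block between 0.3 and 12 N and value of joint screw above 1.3 rad and horizontal distance between each of block, driver and foot below 0.015 m and angle between block's own z axis and vertical below 0.1 rad and z of driver in the frame of foot below 0.084 m and angle between driver's own z axis and vertical below 0.25 rad and linear speed of driver below 0.02 m/s); the robot touches nothing.
It also fails if it takes over 40 s, if anything falls off the work surface, if the arm or the gripper's body presses on something with over 40 N, if the wrist force passes 120 N, or if a joint passes its speed limit or range.

## Working session

There is one attempt and no reset: what is moved stays moved. The work goes in short steps, each a Python script; the robot and the scene stay as the last script left them, time stands still between calls to the robot, and variables do not carry over. Pictures are saved under pics/ and viewed, at most 10 in all, crops included, and the job is handed in when it is done.

```bash
mkdir -p pics; cat > h.py <<'E'
import numpy as np, cv2
from cell import robot
def snap(n,f):
    p,d=robot.get_image(n); cv2.imwrite('pics/%s.png'%f,p); np.savez('pics/%s.npz'%f,p=p,d=d,**({} )); return p,d
def world(n,d,u,v,z=None):
    """world point(s) of pixel(s); z (depth) from d"""
    c=robot.camera_model(n); u=np.asarray(u,float); v=np.asarray(v,float)
    zz=d[v.astype(int),u.astype(int)]
    X=np.stack([(u-c['cx'])/c['fx']*zz,(v-c['cy'])/c['fy']*zz,zz],-1)
    return (X-c['t'])@np.array(c['R'])
E
python3 - <<'E'
from h import *
a,_=snap('top','top0'); b,_=snap('side','side0')
for n in('top','side'): print(robot.camera_model(n))
print(robot.state()['t'],robot.camera_model('wrist'))
E
```

```text
{'fx': 392.25207192220097, 'fy': 392.25207192220097, 'cx': 275.435223558897, 'cy': 203.00765473226522, 'R': array([[-0.02352908, -0.99911698,  0.03480853],
       [-0.99657952,  0.02068185, -0.08000947],
       [ 0.07921891, -0.03657202, -0.99618615]]), 't': array([0.03992628, 0.5280347 , 0.85872262])}
{'fx': 395.1911293543666, 'fy': 395.1911293543666, 'cx': 277.38594262098445, 'cy': 213.60076910535017, 'R': array([[ 0.76221538, -0.64726624,  0.00861028],
       [-0.49225484, -0.58821059, -0.64163344],
       [ 0.42037232,  0.48482442, -0.7669631 ]]), 't': array([-0.39542069,  0.37454768,  0.47796421])}
0.1 {'fx': 318.8500647025688, 'fy': 318.8500647025688, 'cx': 282.3227745289031, 'cy': 208.8990641188729, 'hand_eye': array([[ 3.40261969e-04, -9.53914020e-01, -3.00079869e-01,
         7.71885160e-02],
       [ 9.99999751e-01,  1.38980524e-04,  6.92103788e-04,
         1.32638179e-05],
       [-6.18502249e-04, -3.00080029e-01,  9.53913829e-01,
        -1.42390632e-01],
       [ 0.00000000e+00,  0.00000000e+00,  0.00000000e+00,
         1.00000000e+00]])}
```

View pics/top0.png

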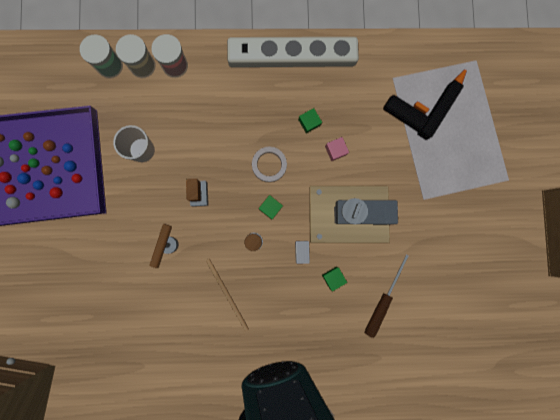

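View pics/side0.png

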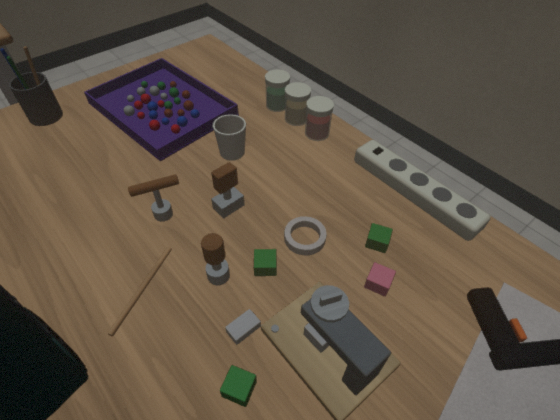

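The top view shows the paddle driver near (195,191) and the stand's screw head near (355,211), with the arm running right to its column. In the side view the paddle driver is at (227,190), the screw head at (330,300) and the setting block at (317,333).

```bash
python3 - <<'E'
from h import *
z=np.load('pics/top0.npz');p,d=z['p'],z['d']
A=cv2.resize(p[170:220,165:225],None,fx=6.5,fy=6.5,interpolation=cv2.INTER_CUBIC)
B=cv2.resize(p[186:236,335:395],None,fx=6.5,fy=6.5,interpolation=cv2.INTER_CUBIC)
s=np.load('pics/side0.npz')['p']
C=cv2.resize(s[160:220,200:260],(390,275),interpolation=cv2.INTER_CUBIC) 
D=cv2.resize(s[280:355,290:400],(390,266),interpolation=cv2.INTER_CUBIC)
cv2.imwrite('pics/c1.png',np.vstack([np.hstack([A,B]),np.hstack([C[:266],D])]))
# heights clusters
v,u=np.mgrid[0:420,0:560]; W=world('top',d,u.ravel(),v.ravel()).reshape(420,560,3)
def rect(box,z0,z1,cam='top',WW=W):
    r0,r1,c0,c1=box; w=WW[r0:r1,c0:c1].reshape(-1,3); m=(w[:,2]>z0)&(w[:,2]<z1); q=w[m]
    if len(q)<5: print('few',len(q));return
    r=cv2.minAreaRect((q[:,:2]*1000).astype(np.float32)); print(box,z0,len(q),q.mean(0).round(4),r,'zmed',np.median(q[:,2]).round(4))
drv=(170,220,175,225)
rect(drv,.015,.045);rect(drv,.09,.12)
hd=(186,236,325,405)
for a,b in((.095,.109),(.109,.125),(.125,.15)): rect(hd,a,b)
s=np.load('pics/side0.npz');d2=s['d']
W2=world('side',d2,u.ravel(),v.ravel()).reshape(420,560,3)
print('side')
rect((150,220,195,260),.015,.045,WW=W2);rect((150,220,195,260),.1,.12,WW=W2)
for a,b in((.095,.109),(.112,.126),(.126,.15)): rect((275,360,290,400),a,b,WW=W2)
print(W2[333,317],W2[296,328],W2[305,330])
E
```

```text
(170, 220, 175, 225) 0.015 203 [0.5474 0.1912 0.0293] ((553.0267944335938, 198.9496307373047), (54.42365264892578, 35.55998992919922), 0.7035098075866699) zmed 0.0303
(170, 220, 175, 225) 0.09 282 [0.5526 0.1989 0.1046] ((552.9127197265625, 199.70843505859375), (43.754249572753906, 24.28815460205078), 1.3245826959609985) zmed 0.1051
(186, 236, 325, 405) 0.095 973 [ 0.499  -0.1686  0.1054] ((500.0668640136719, -155.56411743164062), (124.58977508544922, 49.50998306274414), 88.72264099121094) zmed 0.1055
(186, 236, 325, 405) 0.109 12 [ 0.5031 -0.1566  0.1129] ((507.7467041015625, -151.18984985351562), (42.11500930786133, 106.46814727783203), 8.083322525024414) zmed 0.1093
(186, 236, 325, 405) 0.125 535 [ 0.5001 -0.1225  0.1326] ((500.1073303222656, -123.12528991699219), (50.19786834716797, 49.46163558959961), 88.43128204345703) zmed 0.1309
side
(150, 220, 195, 260) 0.015 557 [0.5688 0.2134 0.0264] ((594.8387451171875, 244.65814208984375), (185.65560913085938, 63.197628021240234), 49.773895263671875) zmed 0.0277
(150, 220, 195, 260) 0.1 231 [0.5541 0.1963 0.1031] ((554.8078002929688, 197.79595947265625), (44.39591598510742, 25.360431671142578), 2.8000247478485107) zmed 0.1032
(275, 360, 290, 400) 0.095 2185 [ 0.4988 -0.1702  0.1034] ((501.55291748046875, -157.75047302246094), (125.0837631225586, 49.93059539794922), 88.8753662109375) zmed 0.1037
(275, 360, 290, 400) 0.112 48 [ 0.4854 -0.1358  0.1237] ((487.3973083496094, -133.44825744628906), (16.481103897094727, 48.573272705078125), 27.8206787109375) zmed 0.1235
(275, 360, 290, 400) 0.126 1081 [ 0.5008 -0.1269  0.1314] ((502.9378662109375, -125.0296630859375), (52.10408401489258, 49.95875549316406), 46.27244567871094) zmed 0.1291
[ 0.48950772 -0.12492415  0.04583252] [ 0.49881934 -0.1234844   0.14684929] [ 0.50022221 -0.12873177  0.12771286]
```

View pics/c1.png

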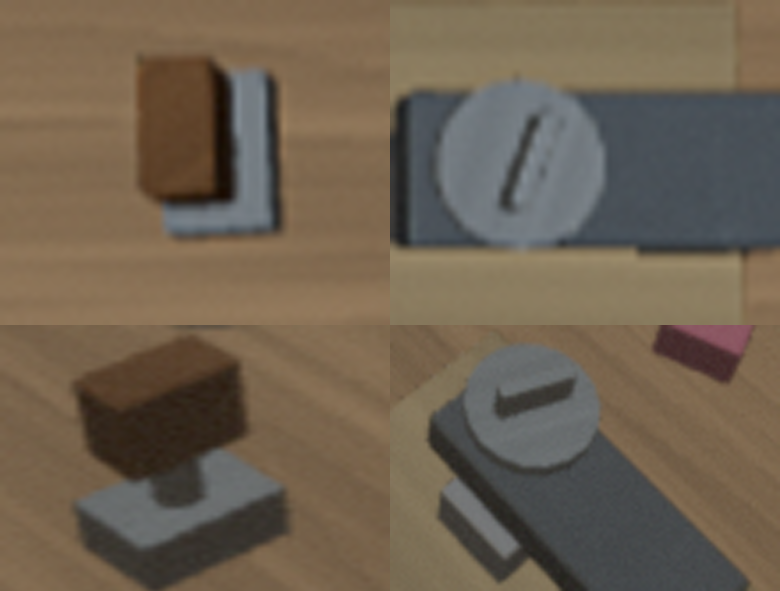

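The crops show the driver's long side along world x (shoe and paddle both within about 1° of it). The tab leans about 20° clockwise from "across", in the crop from (510,210) to (545,110). Next I check head and driver with the wrist camera on the way to the grasp.

```bash
cat >> h.py <<'E'
from scipy.spatial.transform import Rotation as Ro
def down(a): # tool x at yaw a, z down
    c,s=np.cos(a),np.sin(a); return Ro.from_matrix(np.array([[c,s,0],[s,-c,0],[0,0,-1.]])).as_quat()
def wristcloud(f):
    st=robot.state(); p,d=snap('wrist',f); c=robot.camera_model('wrist')
    v,u=np.mgrid[0:420,0:560]; X=np.stack([(u-c['cx'])/c['fx']*d,(v-c['cy'])/c['fy']*d,d],-1)
    H=c['hand_eye']; X=X@H[:3,:3].T+H[:3,3]
    q=np.array(st['tool_rot']); R=Ro.from_quat(q).as_matrix() if q.size==4 else q
    W=X@R.T+np.array(st['ee_pos']); W[d<=0]=np.nan; return p,W
def rectw(W,xy,r,z0,z1):
    w=W.reshape(-1,3); w=w[np.isfinite(w[:,0])]; q=w[(np.hypot(w[:,0]-xy[0],w[:,1]-xy[1])<r)&(w[:,2]>z0)&(w[:,2]<z1)]
    if len(q)<5: return print('few',len(q))
    ev=np.linalg.eigh(np.cov(q[:,:2].T))[1][:,1]
    print(z0,len(q),cv2.minAreaRect((q[:,:2]*1000).astype(np.float32)),'mean',q.mean(0).round(4),'zmed',np.median(q[:,2]).round(4),'axis deg',np.degrees(np.arctan2(ev[1],ev[0])).round(1))
E
python3 - <<'E'
from h import *
v,u=np.mgrid[0:420,0:560]
for n in('top','side'):
    d=np.load(f'pics/{n}0.npz')['d']; W=world(n,d,u.ravel(),v.ravel()); rectw(W,(.501,-.124),.03,.142,.16)
ar=robot.inverse_kinematics
for a in(0,np.pi):
    for p,b in(([.554,.1986,.066],a),([.501,-.124,.2],a-.35),([.501,-.124,.2],a-1.9)):
        q=ar(p,down(b)); print(a,b,None if q is None else np.round(q,2))
a=0 if ar([.501,-.124,.2],down(-1.9)) is not None else np.pi
robot.move_to([.501,-.124,.30],down(a-.1)); print(robot.state()['t'])
p,W=wristcloud('w_head')
rectw(W,(.501,-.124),.035,.124,.138);rectw(W,(.501,-.124),.03,.142,.16)
robot.move_to([.554,.1986,.25],down(a)); p,W=wristcloud('w_drv')
rectw(W,(.554,.1986),.04,.098,.115);rectw(W,(.554,.1986),.05,.022,.036); print(robot.state()['t'])
E
```

```text
0.142 55 ((500.35650634765625, -123.36003112792969), (6.164776802062988, 29.35719871520996), 65.7475357055664) mean [ 0.5002 -0.1229  0.148 ] zmed 0.1483 axis deg 157.0
0.142 128 ((503.03582763671875, -125.36345672607422), (6.43658971786499, 30.372783660888672), 67.02693939208984) mean [ 0.5023 -0.1258  0.1459] zmed 0.1463 axis deg 157.1
0 0 [ 0.25  0.26  1.51 -0.    1.38  1.82]
0 -0.35 [-0.35  0.02  1.5  -0.    1.62  1.57]
0 -1.9 None
3.141592653589793 3.141592653589793 [ 0.25  0.26  1.51 -0.    1.38 -1.32]
3.141592653589793 2.791592653589793 [-0.35  0.02  1.5  -0.    1.62 -1.57]
3.141592653589793 1.2415926535897932 [-0.35  0.02  1.5  -0.    1.62 -0.02]
1.9917
0.124 1788 ((502.53302001953125, -124.33355712890625), (50.80181121826172, 50.835731506347656), 34.661102294921875) mean [ 0.5014 -0.1241  0.1297] zmed 0.1297 axis deg 62.1
0.142 203 ((502.7515869140625, -124.16820526123047), (6.112958908081055, 29.644092559814453), 67.7923583984375) mean [ 0.5021 -0.1241  0.1474] zmed 0.1476 axis deg 157.3
0.098 1148 ((555.2346801757812, 199.25677490234375), (43.75875473022461, 24.005266189575195), 1.6758896112442017) mean [0.5541 0.1993 0.1043] zmed 0.1045 axis deg -177.5
0.022 537 ((555.7683715820312, 198.9823760986328), (54.626869201660156, 35.843223571777344), 1.145958423614502) mean [0.5427 0.1991 0.0295] zmed 0.0297 axis deg -179.1
3.3417
```

```bash
python3 - <<'E'
from h import *
a=np.pi
robot.move_to([.5548,.1990,.16],down(a+.023))
print(robot.line_to([.5548,.1990,.068],v=.1,threshold=15))
robot.move_gripper(.01,squeeze=50); s=robot.state(); print(s['finger_gap'],s['grasp_force'])
robot.line_to([.5548,.1990,.28],v=.2)
robot.move_to([.502,-.1241,.28],down(a-.396))
s=robot.state(); print(s['t'],s['ee_pos'],s['ft_force'],s['finger_gap'])
snap('side','hold_s'); p,d=snap('top','hold_t')
v,u=np.mgrid[0:420,0:560]
for n in('top','side'):
    d=np.load('pics/hold_%s.npz'%n[0])['d']; W=world(n,d,u.ravel(),v.ravel()); rectw(W,(.502,-.124),.04,.232,.247)
i=cv2.resize(cv2.imread('pics/hold_s.png')[200:360,220:420],None,fx=3.5,fy=3.5); cv2.imwrite('pics/hold.png',i)
E
```

```text
False
0.02358854722501914 50.021095275878906
7.9 [ 0.50228916 -0.12318708  0.27981877] [ 0.81527694 -0.35797224 -2.28262525] 0.023289013621041597
0.232 230 ((488.765869140625, -117.17523193359375), (36.23316955566406, 28.364534378051758), 67.1937255859375) mean [ 0.4864 -0.1107  0.2414] zmed 0.242 axis deg -140.0
0.232 1127 ((502.9553527832031, -123.95301818847656), (37.62070846557617, 54.56854248046875), 67.87191009521484) mean [ 0.4963 -0.1281  0.2396] zmed 0.2402 axis deg 141.3
```

View pics/hold.png

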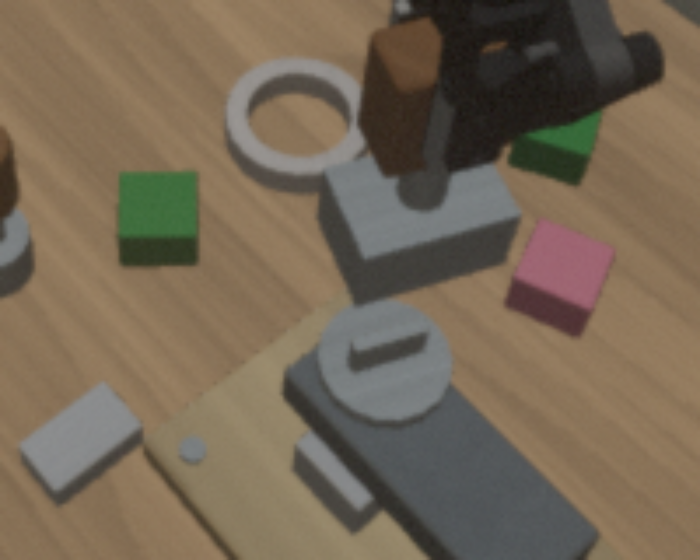

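The shoe hangs right above the tab and parallel to it: in the side camera its centre is (503.0,-124.0) mm, against (503.0,-125.4) for the tab. I lower it with a force stop.

```bash
python3 - <<'E'
from h import *
robot.line_to([.502,-.1247,.225],v=.1)
s=robot.state(); print(s['ee_pos'],s['ft_force'])
h=robot.line_to([.502,-.1247,.193],v=.03,threshold=6)
s=robot.state(); print(h,s['t'],s['ee_pos'],s['ft_force'],s['moment'],s['finger_gap'])
E
```

```text
[ 0.50229306 -0.12468051  0.2254587 ] [-0.36282209 -0.50264173 -1.98944107]
True 9.5417 [ 0.50181656 -0.1246441   0.19816734] [-0.55505579 -0.02399847  5.65356826] [ 0.005802    0.06633375 -0.05466893] 0.023253008852182577
```

```bash
python3 - <<'E'
from h import *
a=np.pi; x,y,z=.502,-.1245,.198
def rep():
    s=robot.state(); print(round(s['t'],2),np.round(s['ee_pos'],4),np.round(s['ft_force'],1),np.round(s['moment'],2),round(s['finger_gap'],4))
robot.wait(.15); rep()
robot.move_to([x,y,z],down(a-.56)); rep()
for D in(.4,.7,1.0):   # D = tool turn so far; play 0.2
    robot.line_to([x,y,z-.008*(D-.18)],down(a-.396-D),v=.004); rep()
E
```

```text
9.69 [ 0.5018 -0.1247  0.1981] [-0.2  0.3  6.9] [0.03 0.07 0.02] 0.0236
9.97 [ 0.5022 -0.1246  0.1982] [ 0.1 -0.3  1.6] [-0.   -0.02  0.02] 0.0234
10.57 [ 0.5024 -0.1243  0.1968] [0.5 1.5 3.2] [0.28 0.02 0.06] 0.0233
11.32 [ 0.5024 -0.1243  0.1943] [1.7 2.3 5. ] [ 0.51 -0.23  0.07] 0.0232
12.07 [ 0.5025 -0.1243  0.1919] [1.3 1.4 6.8] [ 0.56 -0.27  0.02] 0.0237
```

```bash
python3 - <<'E'
from h import *
p,d=snap('side','turn_s'); v,u=np.mgrid[0:420,0:560]; W=world('side',d,u.ravel(),v.ravel())
for a,b in((.15,.158),(.145,.162),(.12,.13)): rectw(W,(.502,-.124),.04,a,b)
i=cv2.resize(p[220:360,240:400],None,fx=4.2,fy=4.2,interpolation=cv2.INTER_CUBIC); cv2.imwrite('pics/turn.png',i); print(robot.state()['t'],robot.state()['moment'])
E
```

```text
0.15 691 ((502.5544738769531, -125.70709228515625), (36.494850158691406, 54.0490608215332), 10.324690818786621) mean [ 0.4974 -0.1308  0.1525] zmed 0.1524 axis deg 114.3
0.145 796 ((502.448486328125, -125.73033142089844), (36.83988952636719, 54.00504684448242), 10.148604393005371) mean [ 0.4966 -0.131   0.1522] zmed 0.1523 axis deg 115.2
0.12 238 ((491.083740234375, -135.92349243164062), (29.035566329956055, 63.05495071411133), 42.52023696899414) mean [ 0.4852 -0.1314  0.1241] zmed 0.1233 axis deg 112.8
12.1167 [ 0.50547487 -0.23302102  0.02024292]
```

View pics/turn.png

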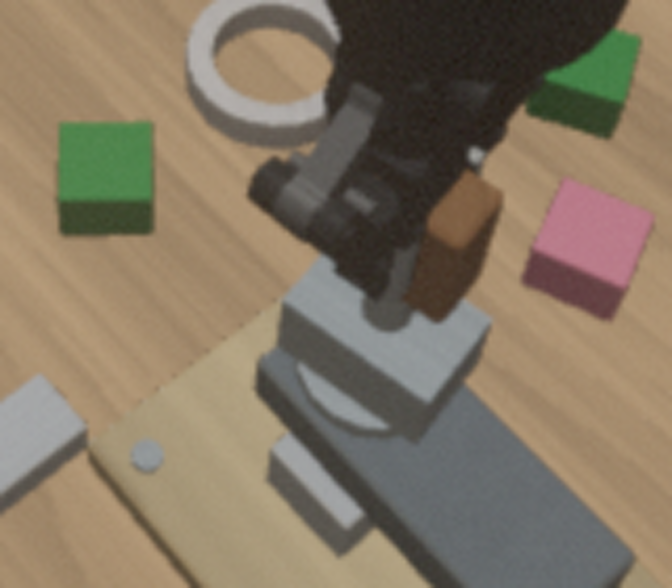

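The driver turned with the tool (shoe yaw −79.7°) and has sunk about 6 mm onto the flange; the block is unmoved. I finish the turn.

```bash
python3 - <<'E'
from h import *
a=np.pi; x,y,z=.502,-.1245,.198
def rep():
    s=robot.state(); print(round(s['t'],2),np.round(s['ee_pos'],4),np.round(s['ft_force'],1),np.round(s['moment'],2),round(s['finger_gap'],4))
for D in(1.25,1.44):
    robot.line_to([x,y,z-.008*(D-.19)],down(a-.396-D),v=.004); robot.wait(.1); rep()
robot.move_gripper(.05); rep()
s=robot.state(); p=np.array(s['ee_pos']); robot.line_to([p[0],p[1],.30],v=.12)
rep(); robot.move_to([.35,-.124,.35],down(a-1.8)); robot.wait(.2); rep()
v,u=np.mgrid[0:420,0:560]
for n in('top','side'):
    pp,d=snap(n,'end_'+n); W=world(n,d,u.ravel(),v.ravel())
    rectw(W,(.502,-.124),.04,.14,.16);rectw(W,(.502,-.124),.04,.215,.235)
i=cv2.resize(pp[220:360,240:400],None,fx=4.2,fy=4.2,interpolation=cv2.INTER_CUBIC); cv2.imwrite('pics/end.png',i)
E
```

```text
12.85 [ 0.5026 -0.1243  0.19  ] [1.7 2.3 4.7] [ 0.56 -0.42  0.07] 0.023
13.48 [ 0.5026 -0.1243  0.1885] [1.5 2.7 5.6] [ 0.5  -0.39  0.03] 0.0237
13.86 [ 0.5014 -0.1247  0.187 ] [-0.5 -0.5 -1.1] [-0.03 -0.04 -0.03] 0.0502
14.94 [ 0.5011 -0.1246  0.2988] [0.4 0.2 0.1] [0.01 0.03 0.  ] 0.0499
15.82 [ 0.3509 -0.124   0.3486] [-0.4  0.3 -0.4] [ 0.06 -0.02  0.05] 0.0497
0.14 258 ((500.1854248046875, -123.49256896972656), (54.688690185546875, 36.14546585083008), 75.11589050292969) mean [ 0.4964 -0.1133  0.1502] zmed 0.1507 axis deg 50.9
0.215 367 ((500.4457702636719, -123.41366577148438), (44.49050521850586, 23.895105361938477), 75.90620422363281) mean [ 0.5002 -0.1222  0.2253] zmed 0.2256 axis deg 75.5
0.14 848 ((503.0835876464844, -125.37693786621094), (55.018882751464844, 37.23029327392578), 75.7044448852539) mean [ 0.496  -0.1305  0.1485] zmed 0.1489 axis deg 94.8
0.215 765 ((502.09588623046875, -125.7054443359375), (44.071678161621094, 23.995820999145508), 75.53150939941406) mean [ 0.5003 -0.1275  0.2231] zmed 0.2238 axis deg 76.8
```

View pics/end.png

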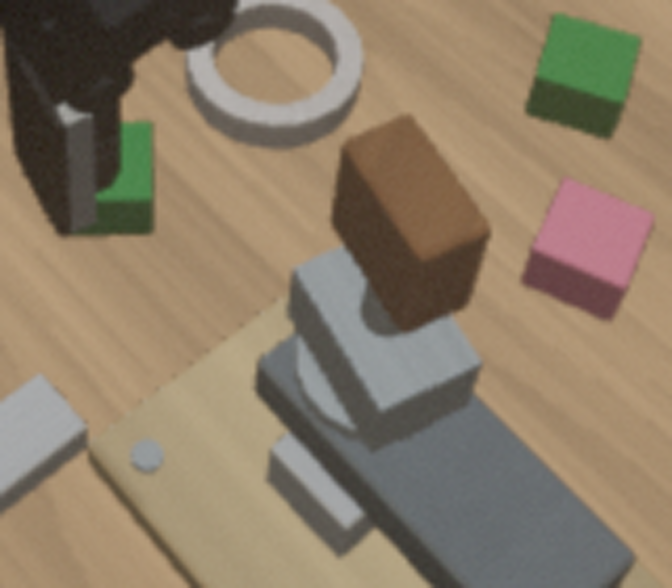

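```bash
python3 -c "
from h import *
print(robot.sign_off(),robot.state()['t'])"
```

```text
the job is handed in; nothing more can be done
the job is handed in; nothing more can be done
```

I handed the job in at about 16 s: the screw is at roughly 1.56–1.6 rad, worked out from how far it sank and the driver's angle, which should put about 3–4 N on the block (not measured directly); the driver stands released and upright on the tab, and the block showed no movement in the last picture.

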